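# Close a half-lap frame corner in the corner jig and hold it

### The job

Make up one corner of the dark frame in the corner jig: stand the dark rail in the jig, pushed right into the corner so that it is up against both fences, and let go of it. Then fetch its mate, the dark stile, close the half-lap over the rail and press the stile home into the corner, down on the jig base and touching both fences at once, and finish while still gripping it and pushing it firmly against both fences, so that a clamp can be put on. Leave the light-coloured rail and stile and the tape measure where they are.

Things in the scene. Friction and masses are not known exactly. Their poses are not given: they have to be found in the camera images.
- jig: corner jig, fixed to the bench, waxed (friction about 0.3 with the battens): plywood base 260 (its x) x 230 (its y) x 12 mm with two brown wooden fences on it that meet at a right angle at its far left corner; origin: centre of the base's underside; z up. Its x points away from the robot and its y to the left, turned by up to 0.2 rad
- jig_corner (a point): the point on the top of the jig base (12 mm above the bench) where the inner faces of the two fences would meet; axes as the jig's. Work lies at negative x and negative y from here. The far fence's inner face is the plane x = 0, the left fence's inner face the plane y = 0
- far_fence: fence across the far end of the jig, along the jig's y, 28 mm thick, 205 mm long, its top 40 mm above the jig base; work 64 mm high stands 24 mm proud of it, so fingers can pass over it. Origin: centre of its underside
- left_fence: fence along the left side of the jig, along the jig's x, 28 mm thick, 215 mm long, its top 40 mm above the jig base. It starts 6 mm short of the far fence. Origin: centre of its underside
- rail_dark: dark brown loose batten 38 (its x) x 150 (its y) x 64 mm high, 0.13 to 0.27 kg, flat on the bench, turned within 0.3 rad of the robot's axes. The last 41.5 mm at its +y end are a half-lap: only the lower 31 mm are left (a step, with a pale round plug). Belongs along the far fence, +x side against it, lap end against the left fence. Origin: centre of its underside; z up
- rail_dark_tip (a point): the bottom outer corner of the dark rail's lap end (19 mm along +x, 75 mm along +y from its origin, at its underside); comes to the jig corner when the rail is home
- stile_dark: dark brown loose batten 170 (its x) x 38 (its y) x 64 mm high, 0.15 to 0.31 kg, flat on the bench, turned within 0.3 rad of the robot's axes. The last 41.5 mm at its +x end are a half-lap: only the upper 31 mm are left (pale round plug on top). Belongs along the left fence, +y side against it, lap end against the far fence. Origin: centre of its underside; z up
- stile_dark_tip (a point): outer corner of the dark stile's lap end at the height of its underside (85 mm along +x, 19 mm along +y from its origin); comes to the jig corner when home. The stile can be set on the jig base against the left fence behind the rail and slid ahead, its lap passing over the rail's with 2 mm to spare above and 3.5 mm of side play
- rail_light: light orange-brown batten of the same shape as the dark rail, with a dark plug; not wanted here, leave it. Origin: centre of its underside
- stile_light: light orange-brown batten of the same shape as the dark stile, with a dark plug; not wanted here, leave it. Origin: centre of its underside
- tape_measure: yellow pocket tape measure, 37 x 92 x 64 mm, standing beyond the jig; leave it. Origin: centre of its underside

How it is judged:
By the outcome, as a careful person would: the job done as asked, in the order asked, and still so for the second after the job is handed in, while the arm keeps its last pose, push and grip.
It also fails if it takes over 67 s, if anything falls off the work surface, if the arm or the gripper's body presses on something with over 40 N, if the wrist force passes 120 N, or if a joint passes its speed limit or range.

### The arm

A 6-joint arm with a two-finger parallel gripper is mounted at the origin on a cart in front of the work surface, level with it; the furniture and walls round the work are solid. World frame = base frame: x ahead of the robot, y to its left, z up, the work surface at z = 0. Lengths are in m, angles in rad, forces in N, time in s.
With the tool pointing down it reaches from about 0.375 to 0.9 m from the base axis. Payload 3.1 kg.
Tool frame: the origin (TCP) lies midway between the tips of the shut fingers; the grasp point (between the pads) lies 19 mm behind it; z points along the fingers, y is the line along which they close (so a half turn about z gives the same grasp; the last joint's range is limited). The gripper opens to 87 mm and grips with 3 to 60 N. Pads are 19 mm wide; open, the fingers measure 117 mm over their backs; the gripper's body (75 mm by 190 mm) begins 51 mm behind the grasp point.
Start: joints at [-1.292, 0.527, 1.433, -0, 1.181, -0.178], TCP at [0.276, -0.561, 0.223] pointing down, gripper open.
Joint ranges: [-3.08, 3.08], [-0.75, 2.2], [0.22, 2.44], [-1.43, 4.57], [0, 2.65], [-2.85, 2.85]. Speed limits (rad/s): [2.79, 2.79, 3.14, 3.14, 3.14, 3.14].

### API

Orientations are given as a unit quaternion [x, y, z, w].
In Python, from rig import status, imaging, order gives the robot as it stands.
- The arm moves only by the tool arm_command, never from a script. Its argument "deltas" is one flat list of numbers, 5 for each row, row after row: the opening, from -1 (shut) to 1 (fully open), so that 0 is half open, then the shift along the tool's x, y, z in m, then the turn about the tool's z in rad. In form: [gripper, tx, ty, tz, roll, gripper, tx, ty, tz, roll, ...]. A call has 1 to 12 rows; each row shifts and turns the commanded pose from where the row before left it, along the tool's axes as they then stand; what a row does not reach is not made up. A row lasts 1/8 s, in which the tool goes at most 62.5 mm and 10.7 degrees, less where a joint would pass 70% of its speed; a pose out of reach is approached as far as the arm can. A call with a gripper value outside its range is refused whole. The fingers move at their own pace and stop on an object; "newtons" is the grip in N (left out, the last holds). Time passes only in rows, so rows that do not move let the fingers close. It gives the time, the measured TCP pose, the force, the opening and the grip force at its end, in the units of the state.
- status.get_obs(): the state, without advancing time (a new reading comes with each control period).
- imaging.camera(name): name is "side" or "top"; returns (picture, depth): 420x560x3 uint8, red, green, blue; 420x560 float32, m along the optical axis (not along the pixel's ray), 0 where there is no reading.
- imaging.camera_params(name): a dict with "intrinsics" (3x3 intrinsics, pixels), "k1" (the pictures are not rectified: a ray, as slopes to the right and down, at radius r is drawn at 1 + k1 r^2 times it, then the intrinsics apply), "camera_from_world" (4x4, takes a point from world to camera coordinates). Camera axes: x right, y up, looking along -z (the intrinsics and any distortion apply to the point x, -y, -z); pixel columns grow to the right and rows downward; lengths in m; the calibration is good to about 2 mm. A picture is of the moment at which its call begins. camera_params takes no time and is no camera call.
- order.hand_in(): hands the job in; it is judged then, once.
The state is a dict: "time": time; "q": joint angles; "joint_velocities": joint speeds; "joint_torque": joint torques, N m; "position": TCP position; "tool_rot": TCP orientation; "ft_force": force on the tool from outside, world axes, zero at the start; "moment": the same for the moment, N m; "grip_width": finger opening in m; "grip_force": force on a finger pad.
Only numpy, scipy, OpenCV 4.12 (cv2) and the standard library are available. Lean on these libraries where they do the work, as an engineer would, in place of code of your own. Each camera call takes 0.05 s, during which the arm holds its last target. There are 200 camera calls.

## Working session

There is one attempt and no reset: what is moved stays moved. The work goes in short steps, Python scripts to look and compute and a tool call to move; the robot and the scene stay as the last step left them, time stands still between calls to the robot, and variables do not carry over. Pictures are saved under pics/ and viewed, at most 10 in all, crops included, and the job is handed in when it is done.

Besides the shell and the picture viewer there is one more tool, called after ">>>" in YAML: its name, and indented under it one key for each argument. arm_command: Moves the arm, as the interface text tells. Its arguments: {"type":"object","properties":{"deltas":{"type":"array"},"newtons":{"type":"number"}},"required":["deltas"]}

```bash
ls; mkdir -p pics; cat > h.py <<'E'
import numpy as np, cv2
from rig import status, imaging, order
def snap(n):
    im,d=imaging.camera(n); p=imaging.camera_params(n)
    np.savez('%s.npz'%n,im=im,d=d,K=p['intrinsics'],k1=p['k1'],T=p['camera_from_world']); return im,d
def load(n):
    z=np.load('%s.npz'%n); return z['im'],z['d'],z['K'],float(z['k1']),z['T']
def rays(n,uv):
    im,d,K,k1,T=load(n); uv=np.asarray(uv,float).reshape(-1,1,2)
    s=cv2.undistortPoints(uv,np.array(K,float),np.array([k1,0,0,0,0])).reshape(-1,2)
    R=T[:3,:3]; c=-R.T@T[:3,3]
    return c,np.c_[s[:,0],-s[:,1],-np.ones(len(s))]@R
def atz(n,uv,z):
    c,r=rays(n,uv); return c+r*((np.asarray(z)-c[2])/r[:,2])[:,None]
def cloud(n):
    im,d,K,k1,T=load(n); v,u=np.mgrid[:420,:560]
    c,r=rays(n,np.c_[u.ravel(),v.ravel()]); return (c+r*d.reshape(-1,1)).reshape(420,560,3)
E
python3 - <<'E'
from h import *
for n in('top','side'):
    im,d=snap(n); cv2.imwrite('pics/%s0.png'%n,cv2.resize(im[...,::-1],(784,588)))
    c,r=rays(n,[[280,210]]); print(n,c,r)
print(status.get_obs())
E
```

```text
pics
top [0.40454272 0.03676994 0.98804256] [[ 0.15722311 -0.03233915 -0.98705567]]
side [ 0.52258663 -0.96108356  0.62770044] [[ 0.03797032  0.86595201 -0.49887883]]
{'time': 0.1, 'q': array([-1.29250545e+00,  5.28367577e-01,  1.43372355e+00, -2.45207449e-06,
        1.18142056e+00, -1.78479691e-01]), 'joint_velocities': array([-8.24396819e-05, -1.55088001e-03, -1.51801819e-03,  1.57557742e-03,
       -2.05847739e-04, -4.10283174e-04]), 'joint_torque': array([ 2.53448854e-05, -4.40988028e+01, -1.77150500e+01,  6.34493446e-02,
        5.33559930e-02, -4.13491159e-05]), 'position': array([ 0.27551676, -0.56028473,  0.22168905]), 'tool_rot': array([ 9.74032691e-01,  2.26405380e-01, -4.89978386e-05, -9.58266727e-04]), 'ft_force': array([0.07120481, 0.47742017, 0.17370771]), 'moment': array([ 0.01725775, -0.00811166, -0.02945038]), 'grip_force': 0.0, 'grip_width': 0.08739342084617541}
```

View pics/top0.png

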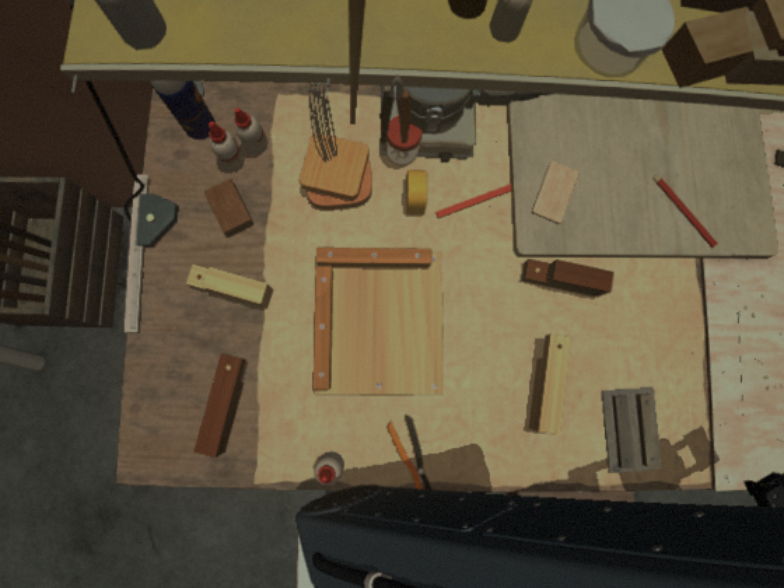

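View pics/side0.png

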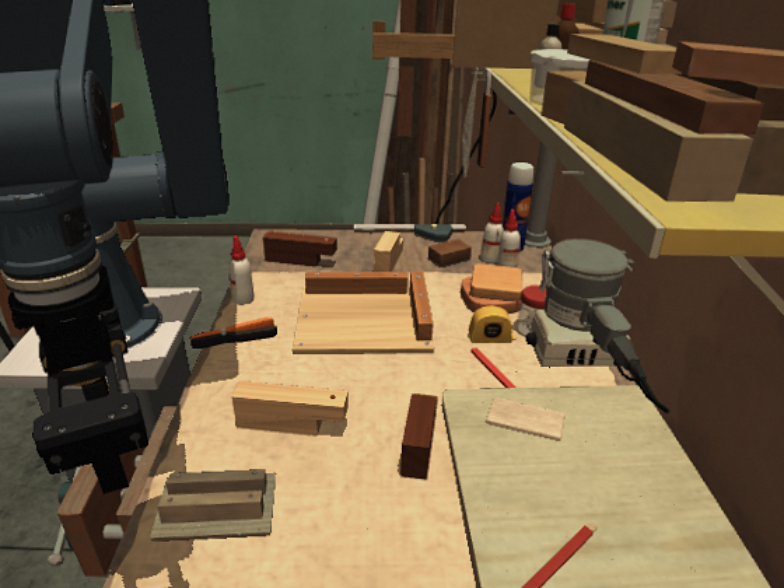

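Top picture (1.4x): dark rail at (568,277) with its lap and plug on the left, dark stile at (220,405) with its plug end up, jig with its fence corner at about (325,257), light pieces at (228,285) and (550,383). The side picture agrees. Next I fit the top faces from depth.

```bash
cat > fit.py <<'E'
from h import *
P=cloud('top')
def fit(name,box,z0,z1):
    u0,v0,u1,v1=[int(b/1.4) for b in box]
    Q=P[v0:v1,u0:u1].reshape(-1,3); Q=Q[(Q[:,2]>z0)&(Q[:,2]<z1)]
    (c,s,a)=cv2.minAreaRect((Q[:,:2]*1000).astype(np.float32)); print(name,len(Q),'zmed %.4f'%np.median(Q[:,2]),'c',np.round(c,1),'s',np.round(s,1),'ang',round(a,2))
    print('   corners',np.round(cv2.boxPoints((c,s,a)),1).tolist())
if __name__=='__main__':
    fit('rail full',(510,245,630,310),.02,.08)
    fit('rail high',(510,245,630,310),.05,.08)
    fit('rail lap',(510,245,630,310),.022,.042)
    fit('stile',(180,340,260,470),.05,.08)
    fit('farfence',(305,235,445,272),.042,.06)
    fit('leftfence',(305,268,334,400),.042,.06)
    fit('jigbase',(305,235,450,405),.006,.06)
    im=load('top')[0][...,::-1]
    a=cv2.resize(im[165:290,205:330],(600,600),interpolation=cv2.INTER_CUBIC)
    cv2.imwrite('pics/jig.png',a)
    b=cv2.resize(im[170:230,360:450],(540,360)); c=cv2.resize(im[240:335,130:185],(230,360),fx=0,fy=0)
    c=cv2.resize(im[245:335,130:180],(200,360)); cv2.imwrite('pics/parts.png',np.hstack([b,c]))
E
python3 fit.py
```

```text
rail full 1677 zmed 0.0325 c [ 612.  -331.6] s [ 95.  218.2] ang 1.73
   corners [[561.2000122070312, -224.0], [567.7999877929688, -442.1000061035156], [662.7999877929688, -439.20001220703125], [656.2000122070312, -221.10000610351562]]
rail high 701 zmed 0.0631 c [ 593.8 -334.3] s [110.   39.2] ang 79.16
   corners [[564.2000122070312, -384.6000061035156], [602.7000122070312, -392.0], [623.4000244140625, -283.8999938964844], [584.9000244140625, -276.6000061035156]]
rail lap 915 zmed 0.0290 c [ 611.7 -331.8] s [ 94.8 218.2] ang 1.95
   corners [[560.5999755859375, -224.3000030517578], [568.0, -442.3999938964844], [662.7999877929688, -439.20001220703125], [655.2999877929688, -221.10000610351562]]
stile 1248 zmed 0.0598 c [357.4 296.2] s [ 40.2 171.9] ang 77.47
   corners [[269.1000061035156, 295.29998779296875], [436.8999938964844, 258.0], [445.6000061035156, 297.20001220703125], [277.79998779296875, 334.5]]
farfence 1014 zmed 0.0517 c [616.5  38.9] s [ 41.3 204.2] ang 1.94
   corners [[592.4000244140625, 140.1999969482422], [599.2999877929688, -63.900001525878906], [640.5999755859375, -62.5], [633.7000122070312, 141.60000610351562]]
leftfence 1028 zmed 0.0518 c [492.5 126.3] s [211.7  28.7] ang 0.85
   corners [[386.5, 139.10000610351562], [386.8999938964844, 110.4000015258789], [598.5999755859375, 113.5], [598.2000122070312, 142.1999969482422]]
jigbase 9500 zmed 0.0125 c [519.5  27.8] s [278.4 231.1] ang 0.97
   corners [[378.3999938964844, 140.89999389648438], [382.29998779296875, -90.0999984741211], [660.7000122070312, -85.4000015258789], [656.7000122070312, 145.6999969482422]]
```

View pics/jig.png

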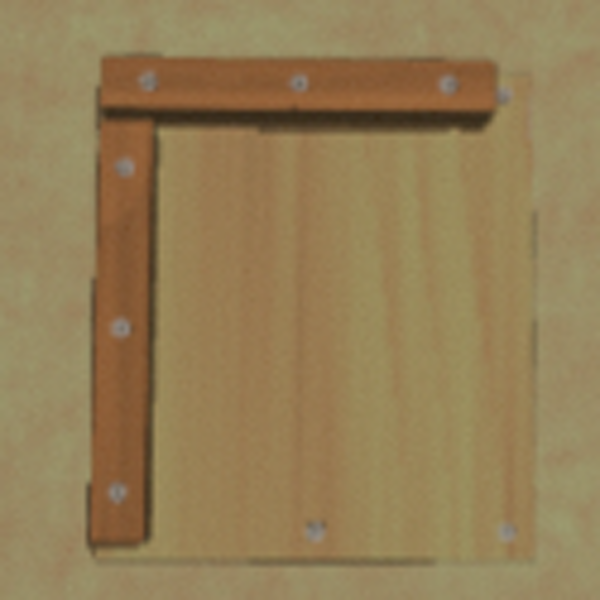

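View pics/parts.png

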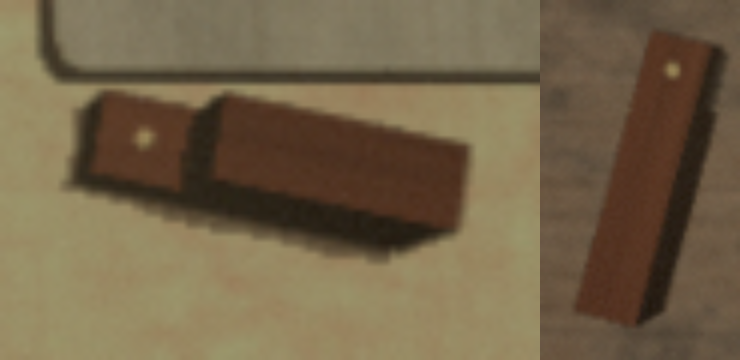

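The jig crop shows the far fence's top inner edge from about (103,107) to (492,113) and the left fence's from (153,118) to (146,541). The parts crop shows the rail's high face corners at (228,93), (470,147), (460,232), (215,183), and the stile's top face on the right. I'll check these against the sizes given.

```bash
cat > m.py <<'E'
from h import *
def px(pts,s,o,dx=0): return [((x-dx+.5)/s-.5+o[0],(y+.5)/s-.5+o[1]) for x,y in pts]
def show(n,pts,z):
    q=atz('top',pts,z)[:,:2]*1000; e=np.roll(q,-1,0)-q
    print(n,np.round(q,1).tolist(),'len',np.round(np.linalg.norm(e,axis=1),1),'ang',np.round(np.arctan2(e[:,1],e[:,0]),3),'c',q.mean(0).round(1))
show('rail',px([(228,93),(470,147),(460,232),(215,183)],6,(360,170)),.064)
show('raillap',px([(104,92),(193,110),(183,191),(95,175)],6,(360,170)),.031)
show('stile',px([(650,30),(710,45),(635,325),(575,312)],4,(130,245),540),.064)
show('far',px([(103,107),(490,113),(496,62),(103,57)],4.8,(205,165)),.052)
show('left',px([(153,118),(146,541),(91,541),(100,118)],4.8,(205,165)),.052)
show('farfoot',px([(160,125),(485,129)],4.8,(205,165)),.012)
show('basefront',px([(92,560),(533,562),(533,70)],4.8,(205,165)),.012)
# side camera depth check of fences
P=cloud('top')
im=load('top')[0]
# depth profiles across the far fence's inner edge & left fence
for u in (250,270,290):
    print('u',u,[(v,*(P[v,u]*1000).round(0).astype(int)) for v in range(184,196)])
for v in (200,230,260):
    print('v',v,[(u,*(P[v,u]*1000).round(0).astype(int)) for u in range(230,241)])
E
python3 m.py; python3 - <<'E'
from h import *
im=load('side')[0][...,::-1]
cv2.imwrite('pics/sj.png',cv2.resize(im[180:260,200:320],(780,520),interpolation=cv2.INTER_CUBIC))
E
```

```text
rail [[621.7, -285.6], [601.8, -389.2], [565.6, -383.2], [583.5, -278.9]] len [105.5  36.7 105.8  38.8] ang [-1.761  2.976  1.401 -0.173] c [ 593.2 -334.2]
raillap [[628.3, -242.5], [621.5, -281.4], [586.1, -276.0], [592.0, -237.8]] len [39.4 35.9 38.6 36.6] ang [-1.743  2.991  1.417 -0.129] c [ 607.  -259.5]
stile [[443.6, 296.3], [435.6, 260.1], [272.5, 295.5], [278.8, 331.0]] len [ 37.1 167.   36.1 168.4] ang [-1.787  2.928  1.393 -0.208] c [357.6 295.7]
far [[608.1, 140.1], [610.1, -59.1], [637.3, -62.0], [634.4, 141.2]] len [199.3  27.3 203.3  26.4] ang [-1.561 -0.108  1.585 -3.1  ] c [622.5  40.1]
left [[603.0, 114.3], [388.6, 110.4], [388.0, 137.7], [602.3, 141.4]] len [214.4  27.3 214.3  27.1] ang [-3.123  1.592  0.018 -1.546] c [495.5 126. ]
farfoot [[607.7, 113.7], [610.0, -60.6]] len [174.3 174.3] ang [-1.557  1.584] c [608.9  26.6]
basefront [[377.6, 141.1], [380.6, -87.8], [643.3, -86.4]] len [228.9 262.7 349.8] ang [-1.557  0.005  2.434] c [467.2 -11. ]
u 250 [(184, np.int64(617), np.int64(81), np.int64(53)), (185, np.int64(615), np.int64(81), np.int64(51)), (186, np.in
[... 2714 characters left out ...]
6), np.int64(110), np.int64(11)), (239, np.int64(507), np.int64(108), np.int64(9)), (240, np.int64(507), np.int64(105), np.int64(9))]
v 260 [(230, np.int64(429), np.int64(124), np.int64(51)), (231, np.int64(429), np.int64(121), np.int64(53)), (232, np.int64(430), np.int64(119), np.int64(52)), (233, np.int64(430), np.int64(117), np.int64(53)), (234, np.int64(430), np.int64(114), np.int64(53)), (235, np.int64(430), np.int64(112), np.int64(52)), (236, np.int64(430), np.int64(111), np.int64(29)), (237, np.int64(431), np.int64(110), np.int64(11)), (238, np.int64(431), np.int64(108), np.int64(9)), (239, np.int64(431), np.int64(105), np.int64(13)), (240, np.int64(431), np.int64(103), np.int64(11))]
```

View pics/sj.png

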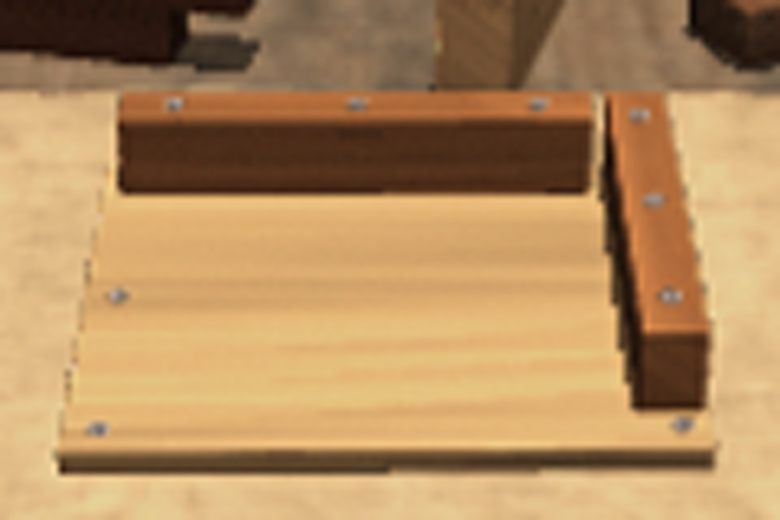

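The side crop agrees: left fence at (355,150), far fence at (650,210).

- **Jig corner:** about (608, 114) mm, yaw about 0.016.
- **Rail:** grip point (595, -324), yaw -0.183.
- **Stile:** centre (357.5, 296), yaw -0.213.

Sizes match to within 2 mm. I'll move above the rail.

>>> arm_command:
  deltas: [1,0,0,0,-0.186,1,0,0,0,-0.186,1,0,0,0,-0.186,1,0,0,0,-0.186,1,0,0,0,-0.186,1,0.0416,0.0387,0,0,1,0.0416,0.0387,0,0,1,0.0416,0.0387,0,0,1,0.0416,0.0387,0,0,1,0.0416,0.0387,0,0,1,0.0416,0.0387,0,0,1,0.0416,0.0387,0,0]
  newtons: 40

```text
time: 1.6
position: [0.5964, -0.3228, 0.222]
tool_rot: [0.769, 0.639, -0.0, -0.0]
ft_force: [-0.3, -0.1, 0.9]
grip_width: 0.0875
grip_force: 0.0
```

```bash
cat > go.py <<'E'
import sys
from h import *
def psi(o):
    x,y,z,w=o['tool_rot']; return np.arctan2(2*(x*y+z*w),1-2*(y*y+z*z))
def plan(X,Y,Z,P):
    o=status.get_obs(); p=psi(o); r=(p-P+np.pi)%(2*np.pi)-np.pi
    d=np.array([X,Y,Z])-o['position']*1000; c,s=np.cos(P),np.sin(P)
    print('t %.2f pos %s psi %.4f roll %.3f | after roll: tx %.1f ty %.1f tz %.1f | F %s M %s w %.4f g %.1f q6 %.2f'%(o['time'],(o['position']*1000).round(1),p,r,d[0]*c+d[1]*s,d[0]*s-d[1]*c,-d[2],o['ft_force'].round(1),o['moment'].round(2),o['grip_width'],o['grip_force'],o['q'][5]))
if __name__=='__main__': plan(*map(float,sys.argv[1:5]))
E
python3 go.py 595.4 -323.6 45 1.388
```

```text
t 1.60 pos [ 596.4 -322.8  222. ] psi 1.3868 roll -0.001 | after roll: tx -1.0 ty -0.8 tz 177.0 | F [-0.3 -0.1  0.9] M [-0.01 -0.08 -0.  ] w 0.0875 g 0.0 q6 -0.48
```

>>> arm_command:
  deltas: [1,-0.001,-0.001,0.045,0,1,0,0,0.045,0,1,0,0,0.045,0,1,0,0,0.03,0,1,0,0,0.012,0,-1,0,0,0,0,-1,0,0,0,0,-1,0,0,0,0,-1,0,0,0,0,-1,0,0,0,0]

```text
time: 2.85
position: [0.5943, -0.3251, 0.0461]
tool_rot: [0.769, 0.639, 0.0, 0.0]
ft_force: [0.1, -0.2, -0.9]
grip_width: 0.0451
grip_force: 0.0
```

```bash
python3 go.py 595.4 -323.6 45 1.388
```

```text
t 2.85 pos [ 594.3 -325.1   46.1] psi 1.3868 roll -0.001 | after roll: tx 1.7 ty 0.8 tz 1.1 | F [ 0.1 -0.2 -0.9] M [-0.05 -0.06 -0.02] w 0.0451 g 0.0 q6 -0.48
```

>>> arm_command:
  deltas: [-1,0,0,0,0,-1,0,0,0,0,-1,0,0,0,0,-1,0,0,-0.02,0,-1,0,0,-0.05,0,-1,0,0,-0.05,0,-1,0,0,0,0]

```text
time: 3.72
position: [0.5969, -0.327, 0.1719]
tool_rot: [0.769, 0.639, 0.001, 0.006]
ft_force: [-0.4, -0.6, -1.8]
grip_width: 0.0374
grip_force: 40.0
```

```bash
python3 - <<'E'
from h import *
im,d=snap('top'); a=cv2.resize(im[150:250,330:480][...,::-1],(600,400),interpolation=cv2.INTER_CUBIC)
im,d=snap('side'); b=cv2.resize(im[200:360,200:400][...,::-1],(500,400)); 
cv2.imwrite('pics/lift.png',cv2.resize(np.hstack([a,b]),(800,290)))
E
python3 go.py 595.4 -323.6 45 1.388
```

```text
t 3.83 pos [ 593.8 -324.7  166.4] psi 1.3868 roll -0.001 | after roll: tx 1.4 ty 1.4 tz 121.4 | F [ 0.2 -0.2 -2.1] M [ 0.02 -0.05  0.02] w 0.0379 g 40.0 q6 -0.48
```

View pics/lift.png

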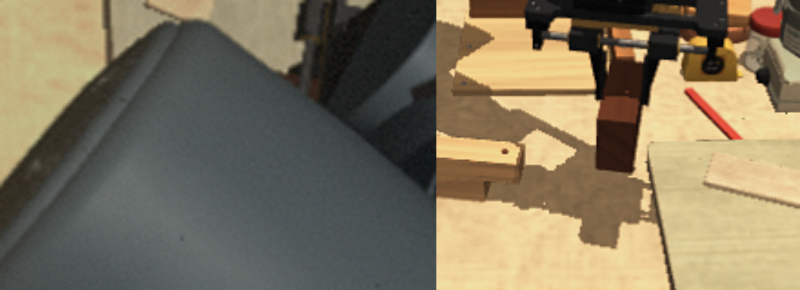

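The side view shows the rail held level between the fingers. Now I carry it above the jig, 10 mm short of both fences.

>>> arm_command:
  deltas: [-1,0,0,0,-0.1,-1,0,0,0,-0.1,-1,0.03,-0.001,0,0,-1,0.05,-0.0015,0,0,-1,0.05,-0.0015,0,0,-1,0.05,-0.0015,0,0,-1,0.05,-0.001,0,0,-1,0.05,-0.001,0,0,-1,0.04,-0.001,0,0,-1,0.02,0,0,0,-1,0,0,0,0]

```text
time: 5.2
position: [0.5794, 0.0156, 0.1645]
tool_rot: [0.701, 0.714, -0.001, -0.001]
ft_force: [0.2, -1.2, -1.3]
grip_width: 0.0373
grip_force: 40.0
```

```bash
python3 go.py 580 15 59 1.587
```

```text
t 5.20 pos [579.4  15.6 164.5] psi 1.5890 roll 0.002 | after roll: tx -0.7 ty 0.6 tz 105.5 | F [ 0.2 -1.2 -1.3] M [ 0.02 -0.1   0.02] w 0.0373 g 40.0 q6 -0.18
```

>>> arm_command:
  deltas: [-1,0,0,0.04,0,-1,0,0,0.035,0,-1,0,0,0.018,0,-1,0,0,0.006,0,-1,0,0,0.003,0,-1,0,0,0.002,0,-1,0,0,0,0,-1,0,0,0,0]

```text
time: 6.2
position: [0.5806, 0.0149, 0.0622]
tool_rot: [0.701, 0.713, 0.0, 0.0]
ft_force: [-0.4, 0.1, -1.3]
grip_width: 0.0376
grip_force: 40.0
```

```bash
python3 go.py 580 15 58 1.587
```

```text
t 6.20 pos [580.6  14.9  62.2] psi 1.5871 roll 0.000 | after roll: tx 0.1 ty -0.6 tz 4.2 | F [-0.4  0.1 -1.3] M [-0.   -0.13 -0.01] w 0.0376 g 40.0 q6 -0.18
```

>>> arm_command:
  deltas: [-1,0,0,0.002,0,-1,0,0,0.001,0,-1,0,0,0.001,0,-1,0,0,0,0]

```text
time: 6.7
position: [0.5802, 0.0149, 0.0578]
tool_rot: [0.701, 0.713, -0.0, -0.0]
ft_force: [0.6, 1.3, 2.2]
grip_width: 0.0377
grip_force: 40.0
```

```bash
python3 go.py 580 15 58 1.587
```

```text
t 6.70 pos [580.2  14.9  57.8] psi 1.5869 roll -0.000 | after roll: tx 0.1 ty -0.2 tz -0.2 | F [0.6 1.3 2.2] M [ 0.03  0.1  -0.02] w 0.0377 g 40.0 q6 -0.18
```

Down on the base. Now toward the far fence.

>>> arm_command:
  deltas: [-1,0,0.003,0,0,-1,0,0.003,0,0,-1,0,0.002,0,0,-1,0,0.001,0,0,-1,0,0.001,0,0,-1,0,0.001,0,0,-1,0,0,0,0]

```text
time: 7.58
position: [0.5905, 0.015, 0.0578]
tool_rot: [0.701, 0.713, -0.001, -0.001]
ft_force: [-2.7, -0.8, 6.2]
grip_width: 0.0375
grip_force: 40.0
```

```bash
python3 go.py 590.2 26.8 58 1.587
```

```text
t 7.58 pos [590.5  15.   57.8] psi 1.5872 roll 0.000 | after roll: tx 11.8 ty -0.1 tz -0.2 | F [-2.7 -0.8  6.2] M [-0.06  0.66  0.03] w 0.0375 g 40.0 q6 -0.18
```

>>> arm_command:
  deltas: [-1,0.004,0.0005,0,0,-1,0.004,0.0005,0,0,-1,0.001,0.001,0,0,-1,0,0,0,0]

```text
time: 8.07
position: [0.5906, 0.0231, 0.0577]
tool_rot: [0.701, 0.713, -0.003, -0.002]
ft_force: [-4.8, -3.8, 9.0]
grip_width: 0.0376
grip_force: 40.0
```

```bash
python3 go.py 590.2 26.8 58 1.587
```

```text
t 8.07 pos [590.6  23.1  57.7] psi 1.5878 roll 0.001 | after roll: tx 3.7 ty -0.3 tz -0.3 | F [-4.8 -3.8  9. ] M [-0.65  1.2  -0.01] w 0.0376 g 40.0 q6 -0.16
```

>>> arm_command:
  deltas: [-1,0.002,0.001,-0.001,0,-1,0.002,0.001,0,0,-1,0.001,0.001,0,0,-1,0.001,0,0,0,-1,0,0,0,0]

```text
time: 8.7
position: [0.5906, 0.0272, 0.0578]
tool_rot: [0.701, 0.713, -0.006, -0.003]
ft_force: [-11.4, -10.5, 6.5]
grip_width: 0.0381
grip_force: 40.0
```

```bash
python3 go.py 590.2 26.8 58 1.587
```

```text
t 8.70 pos [590.6  27.2  57.8] psi 1.5887 roll 0.002 | after roll: tx -0.4 ty -0.4 tz -0.2 | F [-11.4 -10.5   6.5] M [-1.81  1.65 -0.12] w 0.0381 g 40.0 q6 -0.15
```

>>> arm_command:
  deltas: [-1,0.002,0,0,0,-1,0.002,0,0,0,-1,0,0,0,0,-1,0,0,0,0]

```text
time: 9.2
position: [0.5906, 0.0275, 0.0579]
tool_rot: [0.7, 0.714, -0.008, -0.001]
ft_force: [-11.9, -21.1, 7.4]
grip_width: 0.0377
grip_force: 40.0
```

```bash
python3 go.py 590.2 26.8 58 1.587
```

```text
t 9.20 pos [590.6  27.5  57.9] psi 1.5913 roll 0.004 | after roll: tx -0.6 ty -0.4 tz -0.1 | F [-11.9 -21.1   7.4] M [-3.6   1.87  0.07] w 0.0377 g 40.0 q6 -0.15
```

Both contacts confirmed: the position has stalled with -12 N in x and -21 N in y. I'll relax the push, open and lift.

>>> arm_command:
  deltas: [-1,-0.003,-0.002,0,0,-1,-0.003,-0.002,0,0,-1,0,0,0,0,0.6,0,0,0,0,0.6,0,0,0,0,0.6,0,0,0,0,0.6,0,0,0,0,0.6,0,0,0,0]

```text
time: 10.2
position: [0.5923, 0.0282, 0.0587]
tool_rot: [0.701, 0.713, 0.0, 0.0]
ft_force: [-0.1, 1.0, -0.4]
grip_width: 0.0686
grip_force: 0.0
```

```bash
python3 go.py 590.2 26.8 58 1.587
```

```text
t 10.20 pos [592.3  28.2  58.7] psi 1.5869 roll -0.000 | after roll: tx -1.3 ty -2.1 tz 0.7 | F [-0.1  1.  -0.4] M [-0.03 -0.13 -0.03] w 0.0686 g 0.0 q6 -0.16
```

>>> arm_command:
  deltas: [0.6,0,-0.002,-0.02,0,0.6,0,0,-0.06,0,0.6,0,0,-0.06,0,1,0,0,0,-0.168,1,0,0,0,-0.168,1,0,0,0,-0.168,1,0,0,0,-0.168,1,0,0,0,-0.168,1,0,0,0,-0.168,1,0,0,0,-0.168,1,0,0,0,-0.168]

```text
time: 11.58
position: [0.59, 0.028, 0.2001]
tool_rot: [0.102, 0.995, 0.0, 0.001]
ft_force: [0.3, 0.3, 0.3]
grip_width: 0.0866
grip_force: 0.0
```

>>> arm_command:
  deltas: [1,0.02,0.015,0,0,1,0.041,0.03,0,0,1,0.041,0.03,0,0,1,0.041,0.03,0,0,1,0.041,0.03,0,0,1,0.041,0.03,0,0,1,0.041,0.03,0,0,1,0.02,0.015,0,0,1,0,0,0,0]

```text
time: 12.7
position: [0.353, 0.2942, 0.1997]
tool_rot: [0.103, 0.995, 0.0, 0.001]
ft_force: [0.3, -0.3, 0.4]
grip_width: 0.0866
grip_force: 0.0
```

```bash
python3 - <<'E'
from h import *
im,d=snap('side'); b=cv2.resize(im[160:270,190:330][...,::-1],(700,550),interpolation=cv2.INTER_CUBIC)
cv2.imwrite('pics/r1.png',b); snap('top')
E
python3 go.py 357.5 296 45 2.928
```

```text
t 12.80 pos [354.9 293.2 199.5] psi 2.9315 roll 0.003 | after roll: tx -2.0 ty 3.3 tz 154.5 | F [ 0.7 -0.5 -0.7] M [ 0.07 -0.11 -0.  ] w 0.0868 g 0.0 q6 -0.91
```

View pics/r1.png

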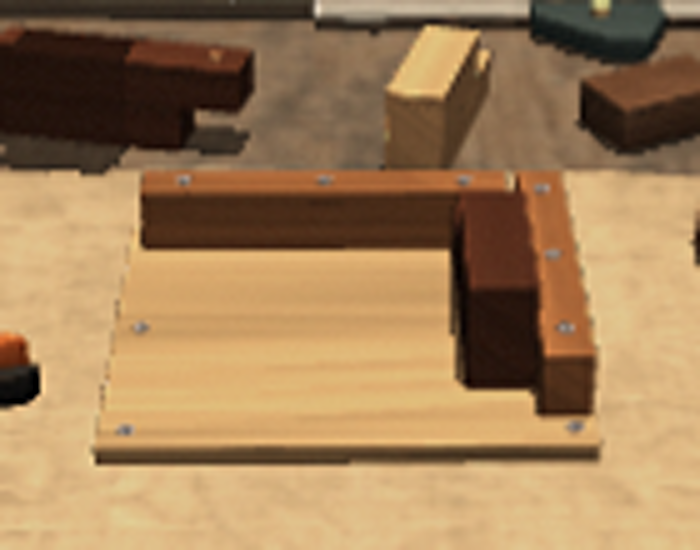

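The rail at (500,290) stands against the far fence, with its hidden end at the left fence. Now grasp the stile.

>>> arm_command:
  deltas: [1,-0.002,0.003,0.045,0,1,0,0,0.045,0,1,0,0,0.035,0,1,0,0,0.02,0,1,0,0,0.009,0,-1,0,0,0,0,-1,0,0,0,0,-1,0,0,0,0,-1,0,0,0,0,-1,0,0,0,0,-1,0,0,0,0,-1,0,0,0,0]
  newtons: 50

```text
time: 14.3
position: [0.3568, 0.2958, 0.0447]
tool_rot: [0.105, 0.994, 0.0, 0.0]
ft_force: [-1.0, -0.4, 1.5]
grip_width: 0.0375
grip_force: 50.0
```

>>> arm_command:
  deltas: [-1,0,0,0,0,-1,0,0,0,0]

```text
time: 14.55
position: [0.3568, 0.2957, 0.0447]
tool_rot: [0.105, 0.994, 0.0, 0.0]
ft_force: [-0.8, 0.7, 3.9]
grip_width: 0.0375
grip_force: 50.0
```

```bash
python3 go.py 357.5 296 45 2.928; python3 - <<'E'
from h import *
import fit
fit.fit('stile',(180,340,260,470),.05,.08)
E
```

```text
t 14.55 pos [356.8 295.7  44.7] psi 2.9309 roll 0.003 | after roll: tx -0.6 ty 0.4 tz -0.3 | F [-0.8  0.7  3.9] M [ 0.09 -0.09  0.06] w 0.0375 g 50.0 q6 -0.91
stile 523 zmed 0.0599 c [357.7 297.2] s [ 39.4 172.2] ang 76.7
   corners [[269.29998779296875, 297.79998779296875], [436.8999938964844, 258.20001220703125], [446.0, 296.6000061035156], [278.3999938964844, 336.20001220703125]]
```

>>> arm_command:
  deltas: [-1,0,0,-0.02,0,-1,0,0,-0.04,0,-1,0,0,-0.04,-0.113,-1,0,0,0,-0.114,-1,-0.01,-0.018,0,0,-1,-0.019,-0.035,0,0,-1,-0.019,-0.035,0,0,-1,-0.019,-0.035,0,0,-1,-0.019,-0.035,0,0,-1,-0.019,-0.035,0,0,-1,-0.01,-0.018,0,0,-1,0,0,0,0]

```text
time: 16.05
position: [0.4756, 0.0859, 0.1442]
tool_rot: [-0.007, 1.0, 0.0, -0.0]
ft_force: [-0.4, -0.4, -2.2]
grip_width: 0.0374
grip_force: 50.0
```

```bash
python3 go.py 474.6 86.8 57 3.158
```

```text
t 16.05 pos [475.6  85.9 144.2] psi -3.1279 roll -0.003 | after roll: tx 1.0 ty 0.9 tz 87.2 | F [-0.4 -0.4 -2.2] M [ 0.14 -0.13 -0.01] w 0.0374 g 50.0 q6 -1.64
```

>>> arm_command:
  deltas: [-1,0,0,0.03,-0.003,-1,0,0,0.03,0,-1,0,0,0.015,0,-1,0,0,0.006,0,-1,0,0,0.003,0,-1,0,0,0.002,0,-1,0,0,0.001,0,-1,0,0,0,0]

```text
time: 17.05
position: [0.4746, 0.0872, 0.0606]
tool_rot: [-0.01, 1.0, 0.0, 0.0]
ft_force: [-5.3, 0.1, 21.5]
grip_width: 0.0375
grip_force: 50.0
```

```bash
python3 go.py 474.6 92.8 57 3.158
```

```text
t 17.05 pos [474.6  87.2  60.6] psi -3.1223 roll 0.003 | after roll: tx -0.1 ty 5.6 tz 3.6 | F [-5.3  0.1 21.5] M [0.5  0.75 0.01] w 0.0375 g 50.0 q6 -1.64
```

Contact came 3.6 mm too high, so I'll look.

```bash
python3 - <<'E'
from h import *
im,d=snap('side'); b=cv2.resize(im[160:270,190:330][...,::-1],(700,550),interpolation=cv2.INTER_CUBIC)
cv2.imwrite('pics/s1.png',b)
E
```

```text
(no output)
```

View pics/s1.png

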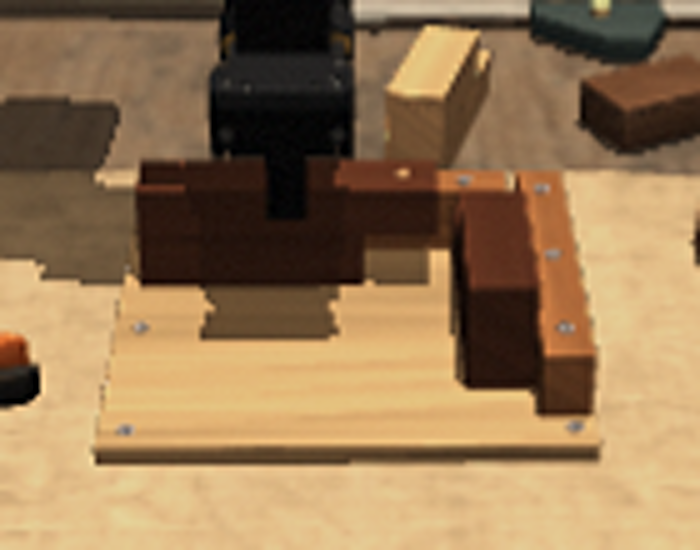

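The stile sits level on the base, lap end at (440,200), about 10 mm behind the rail at (460,200). The bench under the stile was about 4 mm lower (its top measured 60 mm), which explains the contact height. I'll ease the downforce and slide to the left fence.

>>> arm_command:
  deltas: [-1,0,0.002,-0.002,0,-1,0,0.002,0,0,-1,0,0.001,0,0,-1,0,0.001,0,0,-1,0,0.001,0,0,-1,0,0.001,0,0,-1,0,0,0,0]

```text
time: 17.98
position: [0.4762, 0.0918, 0.0608]
tool_rot: [-0.011, 1.0, -0.002, 0.001]
ft_force: [-1.9, -15.3, 10.2]
grip_width: 0.0379
grip_force: 50.0
```

```bash
python3 go.py 474.6 92.8 60.6 3.158
```

```text
t 17.98 pos [476.2  91.8  60.8] psi -3.1199 roll 0.005 | after roll: tx 1.6 ty 1.1 tz 0.2 | F [ -1.9 -15.3  10.2] M [-2.42  0.22 -0.19] w 0.0379 g 50.0 q6 -1.62
```

>>> arm_command:
  deltas: [-1,-0.005,-0.001,-0.0005,0,-1,-0.006,0,0,0,-1,-0.006,0,0,0,-1,-0.006,0,0,0,-1,0,0,0,0]

```text
time: 18.6
position: [0.4964, 0.092, 0.0608]
tool_rot: [-0.011, 1.0, -0.002, -0.002]
ft_force: [-4.2, -10.5, 9.9]
grip_width: 0.0373
grip_force: 50.0
```

```bash
python3 go.py 522.6 93.6 60.6 3.158
```

```text
t 18.60 pos [496.4  92.   60.8] psi -3.1206 roll 0.005 | after roll: tx -26.2 ty 1.2 tz 0.2 | F [ -4.2 -10.5   9.9] M [-1.74  0.67 -0.13] w 0.0373 g 50.0 q6 -1.62
```

>>> arm_command:
  deltas: [-1,-0.006,0,0,0,-1,-0.006,0,0,0,-1,-0.006,0,0,0,-1,-0.003,0,0,0,-1,-0.002,0,0,0,-1,0,0,0,0]

```text
time: 19.35
position: [0.5186, 0.0924, 0.0608]
tool_rot: [-0.011, 1.0, -0.002, -0.003]
ft_force: [-6.1, -10.3, 9.9]
grip_width: 0.0376
grip_force: 50.0
```

```bash
python3 go.py 522.6 93.6 60.6 3.158
```

```text
t 19.35 pos [518.6  92.4  60.8] psi -3.1205 roll 0.005 | after roll: tx -4.0 ty 1.2 tz 0.2 | F [ -6.1 -10.3   9.9] M [-1.61  0.83 -0.09] w 0.0376 g 50.0 q6 -1.62
```

>>> arm_command:
  deltas: [-1,-0.002,0,0,0,-1,-0.002,0,0,0,-1,-0.002,0.001,0,0,-1,-0.001,0.001,0,0,-1,0,0,0,0,-1,0,0,0,0]

```text
time: 20.1
position: [0.5232, 0.0926, 0.0609]
tool_rot: [-0.011, 1.0, -0.003, -0.005]
ft_force: [-9.6, -17.8, 15.3]
grip_width: 0.0377
grip_force: 50.0
```

```bash
python3 go.py 522.6 93.6 60.6 3.158
```

```text
t 20.10 pos [523.2  92.6  60.9] psi -3.1192 roll 0.006 | after roll: tx 0.6 ty 1.0 tz 0.3 | F [ -9.6 -17.8  15.3] M [-2.92  1.38 -0.18] w 0.0377 g 50.0 q6 -1.62
```

>>> arm_command:
  deltas: [-1,-0.002,0,-0.0005,0,-1,-0.002,0,0,0,-1,0,0,0,0,-1,0,0,0,0]

```text
time: 20.6
position: [0.5233, 0.0925, 0.0608]
tool_rot: [-0.011, 1.0, -0.003, -0.01]
ft_force: [-15.2, -18.4, 15.6]
grip_width: 0.0376
grip_force: 50.1
```

```bash
python3 go.py 522.6 93.6 60.6 3.158
```

```text
t 20.60 pos [523.3  92.5  60.8] psi -3.1187 roll 0.006 | after roll: tx 0.7 ty 1.1 tz 0.2 | F [-15.2 -18.4  15.6] M [-3.13  2.19 -0.22] w 0.0376 g 50.1 q6 -1.62
```

>>> arm_command:
  deltas: [-1,-0.002,0.001,0,0,-1,-0.002,0,0,0,-1,0,0,0,0,-1,0,0,0,0]
  newtons: 60

```text
time: 21.1
position: [0.5234, 0.0926, 0.0607]
tool_rot: [-0.012, 1.0, -0.004, -0.014]
ft_force: [-20.1, -21.9, 21.8]
grip_width: 0.0377
grip_force: 60.0
```

```bash
python3 - <<'E'
from h import *
im,d=snap('side'); b=cv2.resize(im[170:250,210:320][...,::-1],(770,560),interpolation=cv2.INTER_CUBIC)
cv2.imwrite('pics/f1.png',b)
im,d=snap('top')
E
python3 go.py 522.6 93.6 60.6 3.158
```

```text
t 21.20 pos [523.4  92.6  60.7] psi -3.1171 roll 0.008 | after roll: tx 0.8 ty 1.0 tz 0.1 | F [-20.3 -21.9  21.8] M [-3.88  3.1  -0.09] w 0.0374 g 60.0 q6 -1.61
```

View pics/f1.png

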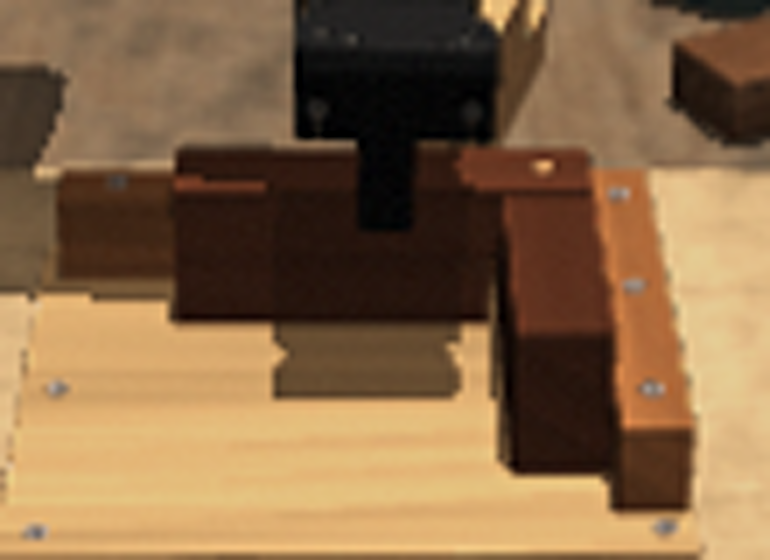

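The stile is level and closed over the rail, its plug end (590,165) at the far fence. Forces are -20 and -22 N with no further movement. One check that the rail's near end, (510,335) to (612,332), is still home.

```bash
python3 - <<'E'
from h import *
p=[((x+.5)/7-.5+210,(y+.5)/7-.5+170) for x,y in [(510,335),(612,332)]]
print(atz('side',p,.076)[:,:2]*1000, 'expect ~(573,-37),(611,-36)')
q=[((x+.5)/7-.5+210,(y+.5)/7-.5+170) for x,y in [(614,430),(690,430)]]
print('far fence end at z52',atz('side',q,.052)[:,:2]*1000,'expect inner (611,-60)ish')
E
```

```text
[[569.67713457 -41.77379466]
 [607.52220755 -39.3178515 ]] expect ~(573,-37),(611,-36)
far fence end at z52 [[607.36968269 -68.92578101]
 [635.25163162 -68.7918329 ]] expect inner (611,-60)ish
```

```bash
python3 -c "
from rig import order; print(order.hand_in())"
```

```text
the job is handed in; nothing more can be done
None
```

The dark rail is home in the corner and released, and the dark stile is closed over it, still gripped and pushed against both fences at about 20 N each; I handed the job in after about 21 s of robot time, with no verdict shown.

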